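Lock the joystick unit's stud with its spring clip

ROBOT

A 7-joint arm with a two-finger parallel gripper is mounted at the origin on the work surface. World frame = base frame: x ahead of the robot, y to its left, z up, the work surface at z = 0. Lengths are in m, angles in degrees, forces in N, time in s.
With the tool pointing down it reaches from about 0.35 to 0.9 m from the base axis. Payload 7.2 kg.
Tool frame: the origin (TCP) lies midway between the tips of the shut fingers; the grasp point (between the pads) lies 19 mm behind it; z points along the fingers, y is the line along which they close (so a half turn about z gives the same grasp; the last joint's range is limited). The gripper opens to 88 mm and grips with 3 to 60 N. Pads are 20 mm wide; open, the fingers measure 115 mm over their backs; the gripper's body (75 mm by 178 mm) begins 61 mm behind the grasp point.
Start: joints at [67.884, 23.554, -0.728, 91.456, 0.321, 64.991, -4.71], TCP at [0.195, -0.594, 0.223] pointing down, gripper open.
Joint ranges: [-169.25, 169.25], [-16.82, 113.86], [-84.01, 82.57], [7.8, 145.47], [-59.2, 239.2], [7.22, 106.19], [-163.78, 163.78]. Speed limits (degrees/s): [136.94, 136.94, 172.46, 172.46, 180, 180, 180].

INTERFACE

Orientations are given as a 3x3 rotation matrix whose columns are the frame's x, y, z axes.
In Python, from station import * gives the robot as it stands. The module is installed in compiled form; this text tells all that it offers.
- The arm moves only by the shell command python3 -m pendant 'ROWS' [OPENING]. ROWS is JSON, a list that holds one entry, the list of rows, each a list of 4 numbers: the shift along the tool's x, y, z normalised to -1 to 1, where 1 is 0.4 m, then the turn about the tool's z normalised to -1 to 1, where 1 is pi rad. A call has 1 to 12 rows; each row is the pose to reach, as a shift and turn from the pose commanded when the call began, along the tool's axes at that moment, turning the shorter way round; what a row does not reach only later rows make up. A row lasts 1/12 s, in which the tool goes at most 41.7 mm and 7.16 degrees, less where a joint would pass 70% of its speed; a pose out of reach is approached as far as the arm can. A call with a number of a shift or a turn outside -1 to 1 is refused whole. A call with a gripper value outside its range is refused whole. OPENING is the opening, from 0 (shut) to 1 (fully open), set as the call begins (- or left out, the last holds). The fingers move at their own pace and stop on an object; the grip force is fixed at half the most. Time passes only in rows, so rows that repeat a pose let the fingers close. It gives the time, the measured TCP pose, the force, the opening and the grip force at its end, in the units of the state.
- sense(): the state, without advancing time (a new reading comes with each control period).
- snapshot(name): name is "scene" or "top" or "wrist"; returns a dict with "color" (480x640x3 uint8, red, green, blue), "fx", "fy", "cx", "cy" (pixels), "world_to_cam" (4x4, takes a point from world to camera coordinates). Camera axes: x right, y down, z forward; pixel columns grow to the right and rows downward; lengths in m; the calibration is good to about 2 mm. A picture is of the moment at which its call begins. There is no depth.
- finish_job(): hands the job in; it is judged then, once.
Trained networks look in the newest picture that a camera, given by its name, has taken for a name from the list of things; names that differ only in an ending like _2 or _b are one class to them, and where a whole thing is asked for, a point or a joint stands for the part that bears it (a point fixed in the world has none). Each returns a list of dicts, best first, with "conf" (0 to 1); they miss things now and then, are a little off and sometimes report something else, mostly with a low value. They report only what shows in the picture. A call takes as long as a camera call. They do not tell look-alikes from the thing itself.
- trace(camera, thing): "region" (480x640 bool, what is visible of it).
- pinpoint(camera, thing): "location" ([x, y, z] in m, in world coordinates, good to about 4 mm: a listed point, or the origin of a listed thing).
The state is a dict: "time_s": time; "joints": joint angles; "dq": joint speeds; "joint_torque": joint torques, N m; "tool_pos": TCP position; "tcp_rot": TCP orientation; "wrist_force": force on the tool from outside, world axes, zero at the start; "wrist_torque": the same for the moment, N m; "opening": finger opening in m; "grip_force": force on a finger pad.
Only numpy, scipy, OpenCV 4.12 (cv2) and the standard library are available. Lean on these libraries where they do the work, as an engineer would, in place of code of your own. Each camera call takes 0.05 s, during which the arm holds its last target. There are 200 camera calls.

TASK

Push the loose spring clip sideways along the white base plate, mouth first, onto the groove of the short headed locking stud until it snaps fully home, lying flat under the stud's head with both jaws closed round it. Leave the clip free of the gripper and everything else where it is.

Things in the scene. Friction and masses are not known exactly. Their poses are not given: they have to be found in the camera images.
- clip: Loose dark steel U-shaped spring clip lying flat on the white base plate: 52 mm long, 44 mm wide, 6 mm thick, 54 g. Origin: on its underside, below the centre of its seat for a 20 mm shaft (on the stud's axis when home). x: to its open mouth; z: up. Jaw tips at x = +25 mm, throat 14.6 mm wide at x = +9 mm; the mouth between flares out to about 27 mm.
- clip_lip (a point): Middle of the rear face of the clip's upright back lip (clip x = -27 mm), 9 mm above its underside; axes as the clip's. The lip is straight, 44 mm wide along y, 5 mm thick, 18 mm high: the place to push. A push of roughly 4 to 8 N springs the jaws over the stud; pushed on when home, the clip just stops against the stud.
- stud (a point): Axis of the locking stud at the plate's top face; axes as the plate's. A fixed steel stud: straight above the plate a groove, 10 mm high with a floor of 20 mm diameter, which takes the clip; then a round head of 29 mm diameter, its top 19 mm above the plate. The clip snaps on from any free side; it starts 80 to 100 mm away on the -x side, mouth roughly to the stud.
- plate: White base plate fixed to the bench, 8 mm thick, x = -140 to +160 mm, y = -120 to +120 mm. Origin: on its underside, below the stud. The joystick unit fixed on it, a white box 85 x 85 x 40 mm with a black knob on top reaching 105 mm above the plate, is centred at x = 105, y = 60 mm.
- jaw_left (a joint): Opening of the clip's jaw on its +y side, rad: 0 closed (rest), about 0.11 when the throat passes over the stud; sprung to close.
- jaw_right (a joint): Opening of the clip's jaw on its -y side, rad: 0 closed (rest), about 0.11 when the throat passes over the stud; sprung to close.
- vial: Bystander: amber jar, 48 mm diameter, 85 mm high, on the bench to the left of the plate. Origin: centre of its underside.
- tipbox: Bystander: white box with a grey lid, 117 x 82 x 65 mm, on the bench to the right of the plate. Origin: centre of its underside.
- driver: Bystander: black-handled screwdriver, 150 mm long, lying on the bench to the left of the plate. Origin: middle of its underside.
- nut: Bystander: brass ring nut, 26 mm diameter, 10 mm high, lying on the base plate beyond the stud at the right. Origin: centre of its underside.
Things that resemble listed ones, but are neither listed nor needed, are in the scene too. Of the things like the clip, leave any that is red; of the rest the larger one is meant.

How it is judged (in metres and radians):
At the end, for the whole second after the job is handed in: The clip lies flat in the stud's groove (tilt under 0.12 rad, underside within 4 mm of the plate), its seat centre within 3 mm of the stud's axis, both jaws closed (each under 0.05 rad) and at rest (horizontal distance between clip and stud below 0.003 m and z of clip in the frame of stud between -0.002 and 0.004 m and angle between clip's own z axis and vertical below 0.12 rad and value of joint each of jaw_left, jaw_right below 0.05 rad and linear speed of clip below 0.02 m/s); the robot touches nothing.
It fails at once if the vial is moved more than 20 mm (distance of vial from where it was at the start of the episode above 0.02 m).
It fails at once if the tipbox is moved more than 20 mm (distance of tipbox from where it was at the start of the episode above 0.02 m).
It fails at once if the driver is moved more than 20 mm (distance of driver from where it was at the start of the episode above 0.02 m).
It fails at once if the nut is moved more than 20 mm (distance of nut from where it was at the start of the episode above 0.02 m).
It also fails if it takes over 35 s, if anything falls off the work surface, if the arm or the gripper's body presses on something with over 40 N, if the wrist force passes 120 N, or if a joint passes its speed limit or range.

## Working session

There is one attempt and no reset: what is moved stays moved. The work goes in short steps, Python scripts to look and compute and a shell command to move; the robot and the scene stay as the last step left them, time stands still between calls to the robot, and variables do not carry over. Pictures are saved under pics/ and viewed, at most 10 in all, crops included, and the job is handed in when it is done.

```bash
mkdir -p pics; python3 - <<'E'
from station import *
import cv2,numpy as np
s=sense();print(s['time_s'],s['tool_pos'],np.round(s['tcp_rot'],3).tolist(),s['opening'])
for c in ['top','scene']:
    p=snapshot(c);cv2.imwrite(f'pics/{c}0.png',p['color'][:,:,::-1]);print(c,p['fx'],np.round(p['world_to_cam'],3).tolist())
    for t in ['clip','clip_lip','stud','plate','nut','vial','tipbox','driver']:
        print(t,[(np.round(d['location'],3).tolist(),round(d['conf'],2)) for d in pinpoint(c,t)])
E
```

```text
0.0 [ 0.19511741 -0.59322287  0.22180378] [[0.95, 0.312, -0.001], [0.312, -0.95, 0.002], [-0.0, -0.002, -1.0]] 0.08789304228669462
top 602.4617321394177 [[-0.021, -1.0, -0.012, 0.075], [-0.992, 0.022, -0.123, 0.581], [0.124, 0.009, -0.992, 1.038], [0.0, 0.0, 0.0, 1.0]]
clip [([0.408, 0.243, -0.002], 0.84), ([0.416, 0.088, -0.001], 0.72), ([0.549, 0.093, 0.007], 0.61), ([0.641, 0.049, 0.01], 0.49)]
clip_lip [([0.426, 0.226, 0.008], 0.88), ([0.53, 0.102, 0.017], 0.74), ([0.41, 0.106, 0.009], 0.72)]
stud [([0.639, 0.047, 0.008], 0.65)]
plate [([0.644, 0.049, 0.003], 0.75), ([0.707, -0.047, 0.01], 0.42), ([0.551, 0.091, 0.006], 0.34)]
nut [([0.709, -0.044, 0.011], 0.64), ([0.592, -0.131, -0.0], 0.28)]
vial [([0.731, 0.183, 0.002], 0.63)]
tipbox [([0.591, -0.13, -0.001], 0.96)]
driver [([0.607, 0.228, 0.0], 0.7), ([0.635, 0.047, 0.008], 0.58)]
scene 488.7644586183548 [[0.687, 0.727, -0.01, -0.443], [0.435, -0.423, -0.795, -0.175], [-0.582, 0.542, -0.607, 1.085], [0.0, 0.0, 0.0, 1.0]]
clip [([0.554, 0.089, 0.007], 0.79), ([0.412, 0.089, 0.003], 0.64), ([0.41, 0.244, 0.003], 0.61)]
clip_lip [([0.408, 0.101, 0.007], 0.6), ([0.527, 0.107, 0.016], 0.56), ([0.432, 0.226, 0.01], 0.54)]
stud [([0.64, 0.047, 0.008], 0.95)]
plate [([0.641, 0.049, -0.0], 0.62)]
nut [([0.707, -0.043, 0.012], 0.87)]
vial [([0.726, 0.184, -0.003], 0.79)]
tipbox [([0.59, -0.127, -0.004], 0.87)]
driver [([0.608, 0.23, 0.002], 0.6)]
```

View pics/top0.png

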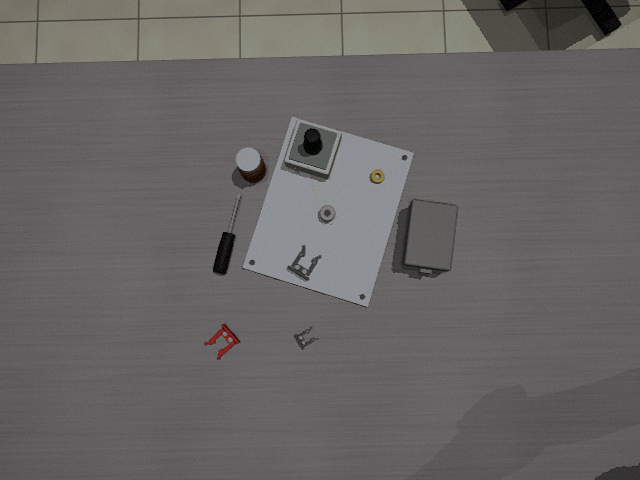

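```bash
python3 - <<'E'
import cv2,numpy as np
from station import *
p=snapshot('top');W=p['world_to_cam'];K=np.array([[p['fx'],0,p['cx']],[0,p['fy'],p['cy']],[0,0,1]])
for n,X in dict(lip=(.528,.104,.017),clip=(.551,.091,.008),stud=(.64,.047,.008),c2=(.412,.089,0),c3=(.409,.243,0)).items():
    q=K@(W@np.r_[X,1])[:3];print(n,q[:2]/q[2])
im=p['color'][200:440,120:440,::-1]
cv2.imwrite('pics/crop0.png',cv2.resize(im,(800,600),interpolation=cv2.INTER_CUBIC))
E
```

```text
lip [297.03448009 275.11380524]
clip [304.18956547 262.71271982]
stud [327.20912248 214.03308251]
c2 [306.83671192 339.66903626]
c3 [221.813252  343.1233983]
```

View pics/crop0.png

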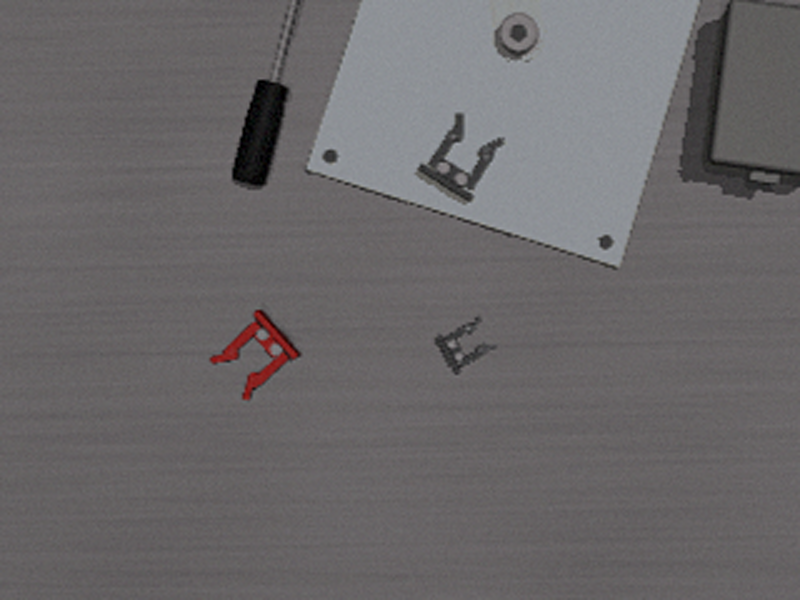

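Three clip-like things show: the dark steel one on the plate at (304,262), the red one at (221,343) and a smaller grey one at (307,338). The clip meant is the one at (304,262): it is not red, it is the larger of the rest, and it lies on the plate with its mouth towards the stud at (327,214). The crop confirms this. Next I move towards it with the fingers nearly shut, 15 mm apart, to make a wide pusher.

```bash
python3 -m pendant '[[[0.63,-0.73,0,0],[0.63,-0.73,0,0],[0.63,-0.73,0,0],[0.63,-0.73,0,0],[0.63,-0.73,0,0],[0.63,-0.73,0,0],[0.63,-0.73,0,0],[0.63,-0.73,0,0],[0.63,-0.73,0,0],[0.63,-0.73,0,0],[0.63,-0.73,0,0],[0.63,-0.73,0,0]]]' 0.17
```

```text
time_s: 1.95
tool_pos: [0.3436, -0.2376, 0.2229]
tcp_rot: [[0.949, 0.314, 0.0], [0.314, -0.949, -0.001], [0.0, 0.001, -1.0]]
wrist_force: [-0.7, -0.0, 0.5]
opening: 0.0158
grip_force: 0.0
```

```bash
python3 -m pendant '[[[0.61,-0.755,0,0.25],[0.61,-0.755,0,0.25],[0.61,-0.755,0,0.25],[0.61,-0.755,0,0.25],[0.61,-0.755,0,0.25],[0.61,-0.755,0,0.25],[0.61,-0.755,0,0.25],[0.61,-0.755,0,0.25],[0.61,-0.755,0,0.25],[0.61,-0.755,0,0.25],[0.61,-0.755,0,0.25],[0.61,-0.755,0,0.25]]]'
python3 - <<'E'
from station import *
import cv2,numpy as np
for c in ['wrist','top']:
    p=snapshot(c);cv2.imwrite(f'pics/{c}1.png',p['color'][:,:,::-1])
    W=p['world_to_cam'];print(c,(-W[:3,:3].T@W[:3,3]).round(3),W[2,:3].round(3))
    for t in ['clip','clip_lip','stud']:
        print(t,[(np.round(d['location'],4).tolist(),round(d['conf'],2)) for d in pinpoint(c,t)])
E
```

```text
time_s: 2.95
tool_pos: [0.4828, 0.1308, 0.2227]
tcp_rot: [[0.895, -0.447, 0.001], [-0.447, -0.895, 0.004], [-0.001, -0.004, -1.0]]
wrist_force: [-1.0, 1.3, 0.2]
opening: 0.0148
grip_force: 0.0
wrist [0.552 0.095 0.385] [-0.251  0.13  -0.959]
clip [([0.4155, 0.0885, 0.0009], 0.77), ([0.4099, 0.2472, -0.0003], 0.71), ([0.5506, 0.0891, 0.0072], 0.57)]
clip_lip [([0.5273, 0.1014, 0.0181], 0.8), ([0.4059, 0.1067, 0.0051], 0.72), ([0.426, 0.2261, 0.012], 0.6), ([0.728, 0.1834, -0.0033], 0.46)]
stud [([0.637, 0.05, 0.0082], 0.79)]
top [0.45  0.053 1.102] [ 0.124  0.009 -0.992]
clip [([0.5512, 0.0926, 0.0042], 0.58)]
clip_lip [([0.7303, 0.1891, -0.0017], 0.74), ([0.6055, 0.2284, 0.0018], 0.29)]
stud [([0.634, 0.0489, 0.0068], 0.62)]
```

View pics/wrist1.png

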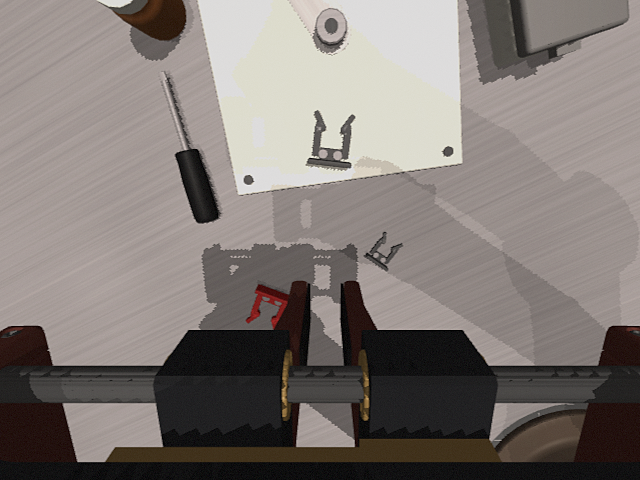

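The wrist view shows the clip at about (331,140), with its lip along (306–352, 158–168) and its mouth towards the stud at (330,26). The path between them is free. Next I fit both poses from several views.

```bash
cat > fit.py <<'E'
from station import *
import cv2,numpy as np
from scipy.optimize import minimize
def cyl(r,z):
    a=np.linspace(0,2*np.pi,40);return np.array([[r*np.cos(t),r*np.sin(t),h] for h in z for t in a])
def clip_pts(w):
    return np.array([[x,y,z] for x in(-.027,-.022) for y in(-.022,.022) for z in(0,.018)]+[[.025,s*w,z] for s in(-1,1) for z in(0,.006)])
def hull(uv):
    m=np.zeros((1920,2560),np.uint8);cv2.fillConvexPoly(m,cv2.convexHull(np.round(uv*4).astype(np.int32)),1);return m>0
def views(thing,near,cams):
    out=[]
    for c in cams:
        p=snapshot(c);W=p['world_to_cam'];K=np.array([[p['fx'],0,p['cx']],[0,p['fy'],p['cy']],[0,0,1]])
        proj=lambda X,W=W,K=K:(lambda q:q[:,:2]/q[:,2:])((K@(X@W[:3,:3].T+W[:3,3]).T).T)
        n=proj(np.array([near]))[0];best=None
        for d in trace(c,thing):
            ys,xs=np.nonzero(d['region']);
            if len(xs) and np.hypot(xs.mean()-n[0],ys.mean()-n[1])<25: best=best if best is not None else np.c_[xs,ys]
        if best is None: print(c,thing,'none');continue
        pts=np.vstack([best+o for o in((0,0),(.0,1),(1,0),(1,1))])-.5  # pixel-corner extent
        out.append((proj,hull(pts+.0)))
    return out
def cost(P,V):
    c=0
    for proj,m in V:
        h=hull(proj(P));c+=1-(h&m).sum()/(h|m).sum()
    return c/len(V)
def fit(f,x0,st,V):
    x0=np.array(x0);st=np.array(st);S=np.vstack([np.zeros(len(x0)),np.eye(len(x0))])
    r=minimize(lambda q:cost(f(x0+q*st),V),np.zeros(len(x0)),method='Nelder-Mead',options=dict(initial_simplex=S,xatol=.02,fatol=1e-4))
    return x0+r.x*st,r.fun
def fclip(q):
    c,s=np.cos(q[2]),np.sin(q[2]);return clip_pts(q[4])@np.array([[c,s,0],[-s,c,0],[0,0,1]])+[q[0],q[1],q[3]]
def fstud(q): return np.vstack([cyl(.0145,(.010,.019)),cyl(.010,(0,))])+[q[0],q[1],q[2]]
E
python3 - <<'E'
from fit import *
cams=['wrist','scene','top']
V=views('clip',(.551,.091,.012),cams)
for vv in [V]+[[v] for v in V]:
    q,e=fit(fclip,[.551,.091,-.48,.008,.018],[.006,.006,.1,.004,.003],vv);print('clip',q[:2].round(4),np.degrees(q[2]).round(2),q[3:].round(4),round(e,3))
V=views('stud',(.638,.048,.02),cams)
for vv in [V]+[[v] for v in V]:
    q,e=fit(fstud,[.638,.048,.008],[.006,.006,.004],vv);print('stud',q.round(4),round(e,3))
E
```

```text
clip [0.5515 0.0886] -32.17 [0.0093 0.0198] 0.236
clip [0.5515 0.089 ] -32.46 [0.0103 0.0201] 0.016
clip [0.5523 0.0872] -34.18 [0.0099 0.0201] 0.059
clip [0.5688 0.0689] -66.16 [-0.0717 -0.0001] 0.263
wrist stud none
scene stud none
stud [0.4852 0.0076 0.2148] 0.982
stud [0.4852 0.0076 0.2148] 0.982
```

```bash
python3 - <<'E'
from fit import *
im={};rays=[]
for c in ['wrist','scene','top']:
    p=snapshot(c);W=p['world_to_cam'];K=np.array([[p['fx'],0,p['cx']],[0,p['fy'],p['cy']],[0,0,1]])
    C=-W[:3,:3].T@W[:3,3]
    q=K@(W@[.638,.048,.027,1])[:3];z=q[2];u,v=q[:2]/z;r=p['fx']*.0145/z
    x0,y0=int(u)-40,max(int(v)-40,0)
    g=cv2.cvtColor(p['color'],cv2.COLOR_RGB2GRAY)[y0:y0+80,x0:x0+80];g=cv2.resize(g,None,fx=6,fy=6,interpolation=cv2.INTER_CUBIC)
    h=cv2.HoughCircles(g,cv2.HOUGH_GRADIENT,1,60,param1=120,param2=12,minRadius=int(5*r),maxRadius=int(7.2*r))
    print(c,(u,v,r))
    if h is None: continue
    for k in h[0][:3]:
        px=(k[:2]+.5)/6-.5+[x0,y0];d=W[:3,:3].T@np.linalg.solve(K,[*px,1]);X=C+d*(.027-C[2])/d[2];print(px.round(1),k[2]/6,X.round(4))
    im[c]=cv2.cvtColor(g,cv2.COLOR_GRAY2BGR)
    k=h[0][0];cv2.circle(im[c],(int(k[0]),int(k[1])),int(k[2]),(0,0,255),1)
cv2.imwrite('pics/stud.png',np.hstack([cv2.resize(i,(260,260)) for i in im.values()]))
E
```

```text
wrist (np.float64(322.98112220743855), np.float64(27.92483865926428), np.float64(16.161917374872406))
[324.2  25.5] 17.15 [0.6392 0.0462 0.027 ]
scene (np.float64(340.20732952568125), np.float64(275.5636987801349), np.float64(9.797357335460985))
top (np.float64(326.697050033734), np.float64(213.33273994417385), np.float64(8.01402325638359))
[326.8 212. ] 7.4666667 [0.6404 0.0477 0.027 ]
[322.3 173.3] 7.183333 [0.7122 0.0543 0.027 ]
```

View pics/stud.png

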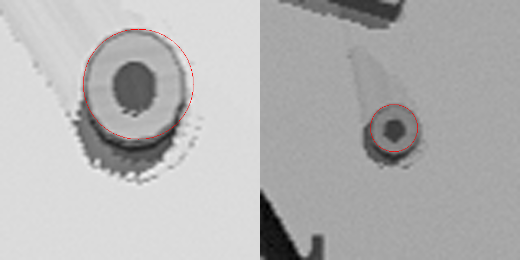

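The head's top face fits near (323,25) in the wrist view and (327,212) in the top view, so the stud is at about (0.640, 0.047). The clip's yaw is −32.4°, while the bearing to the stud is −25.3°. A wide pusher set at −25° should swing the clip square. I work out the first move.

```bash
cat > go.py <<'E'
from station import *
import numpy as np
def go(x,y,z,yaw):
    s=sense();R=s['tcp_rot'];d=R.T@(np.array([x,y,z])-s['tool_pos']);y0=np.degrees(np.arctan2(R[1,0],R[0,0]))
    print('t',s['time_s'],'pos',s['tool_pos'].round(4),'yaw',y0.round(2),'tilt',R[:,2].round(4),'F',s['wrist_force'].round(1),'-> rows',(d/.4).round(4),'turn',round((y0-yaw)/180,4))
E
python3 -c "
from go import *
go(.4975,.1145,.014,-25.3)"
```

```text
t 4.1 pos [0.4808 0.1256 0.2226] yaw -26.78 tilt [-1.e-04 -0.e+00 -1.e+00] F [ 0.3 -0.4 -0.4] -> rows [0.0498 0.0059 0.5215] turn -0.0082
```

```bash
python3 -m pendant '[[[0.05,0.006,0.1,-0.008],[0.05,0.006,0.2,-0.008],[0.05,0.006,0.3,-0.008],[0.05,0.006,0.38,-0.008],[0.05,0.006,0.44,-0.008],[0.05,0.006,0.48,-0.008],[0.05,0.006,0.505,-0.008],[0.05,0.006,0.52,-0.008],[0.05,0.006,0.52,-0.008],[0.05,0.006,0.52,-0.008]]]'
python3 - <<'E'
from go import *
go(.4975,.1145,.014,-25.3)
from fit import *
p=snapshot('wrist');cv2.imwrite('pics/w2.png',p['color'][:,:,::-1])
V=views('clip',(.551,.089,.012),['wrist'])
q,e=fit(fclip,[.551,.089,-.55,.008,.018],[.006,.006,.1,.0001,.003],V);print('clip',q[:2].round(4),np.degrees(q[2]).round(2),q[3:].round(4),round(e,3))
E
```

```text
time_s: 4.93
tool_pos: [0.4981, 0.1146, 0.0153]
tcp_rot: [[0.904, -0.428, 0.001], [-0.428, -0.904, 0.0], [0.001, -0.001, -1.0]]
wrist_force: [-0.2, 0.1, 0.8]
opening: 0.0146
grip_force: 0.0
t 4.9333 pos [0.4981 0.1146 0.0153] yaw -25.35 tilt [ 8.e-04  2.e-04 -1.e+00] F [-0.2  0.1  0.8] -> rows [-0.0012  0.0009  0.0031] turn -0.0003
clip [0.5522 0.089 ] -33.56 [0.008  0.0201] 0.016
```

View pics/w2.png

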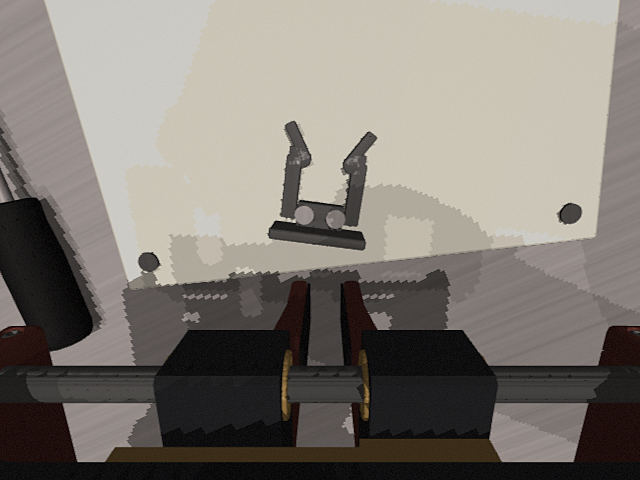

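The wrist view shows the two fingertips at about (298,290) and (352,290), behind the lip at (270–365, 225–245), with clear space between. I push 40 mm forward gently so the clip comes square to the pusher.

```bash
python3 -m pendant '[[[0.02,0,0,0],[0.035,0,0,0],[0.045,0,0,0],[0.052,0,0,0],[0.059,0,0,0],[0.066,0,0,0],[0.073,0,0,0],[0.08,0,0,0],[0.087,0,0,0],[0.094,0,0,0],[0.1,0,0,0],[0.1,0,0,0]]]'
python3 - <<'E'
from go import *
go(.534,.0973,.014,-25.3)
from fit import *
p=snapshot('wrist');cv2.imwrite('pics/w3.png',p['color'][:,:,::-1])
V=views('clip',(.57,.080,.012),['wrist'])
q,e=fit(fclip,[.57,.080,-.45,.008,.018],[.006,.006,.1,.0001,.003],V);print('clip',q[:2].round(4),np.degrees(q[2]).round(2),q[3:].round(4),round(e,3))
print('bearing',np.degrees(np.arctan2(.047-q[1],.640-q[0])),np.hypot(.047-q[1],.640-q[0]), pinpoint('wrist','stud'))
E
```

```text
time_s: 6.08
tool_pos: [0.5343, 0.0969, 0.0146]
tcp_rot: [[0.904, -0.429, 0.0], [-0.429, -0.904, -0.0], [0.0, -0.0, -1.0]]
wrist_force: [-0.5, 0.4, -0.7]
opening: 0.0148
grip_force: 0.0
t 6.0833 pos [0.5343 0.0969 0.0146] yaw -25.38 tilt [ 3.e-04 -1.e-04 -1.e+00] F [-0.5  0.4 -0.7] -> rows [-0.001  -0.0006  0.0015] turn -0.0004
clip [0.5708 0.0835] -25.26 [0.008  0.0199] 0.019
bearing -27.795008733408526 0.07824855280024876 []
```

View pics/w3.png

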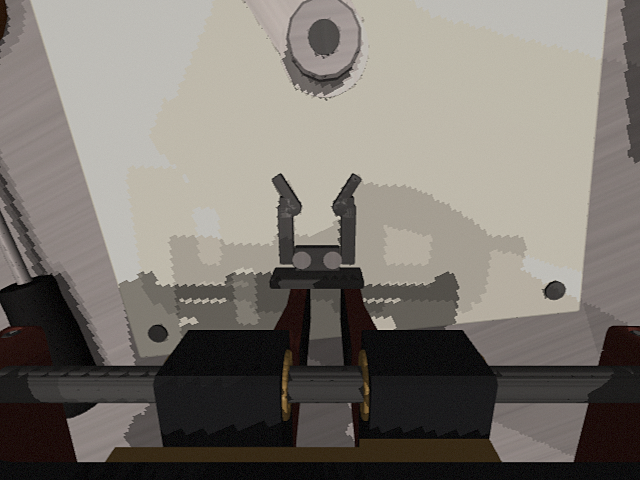

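The clip is now flush with the pusher at yaw −25.3°. Its lip is at (270–363, 268–288), its mouth at (275–360, 180) and the stud at (323,38), about 3 mm to the right of the clip's axis. A 1.6° turn to the right lines them up, so I push 50 mm and look again.

```bash
python3 -m pendant '[[[0.005,0,0,0.003],[0.015,0,0,0.006],[0.027,0,0,0.009],[0.04,0.001,0,0.009],[0.053,0.001,0,0.009],[0.066,0.002,0,0.009],[0.079,0.002,0,0.009],[0.092,0.003,0,0.009],[0.105,0.003,0,0.009],[0.115,0.003,0,0.009],[0.125,0.0035,0,0.009],[0.125,0.0035,0,0.009]]]'
python3 - <<'E'
from fit import *
from go import *
p=snapshot('wrist');cv2.imwrite('pics/w4.png',p['color'][:,:,::-1])
V=views('clip',(.614,.060,.012),['wrist'])
q,e=fit(fclip,[.614,.060,-.47,.008,.018],[.006,.006,.1,.0001,.003],V);print('clip',q[:2].round(4),np.degrees(q[2]).round(2),q[3:].round(4),round(e,3))
go(.64-.0387*np.cos(np.radians(27))+.0035*np.sin(np.radians(27)),.047+.0387*np.sin(np.radians(27))+.0035*np.cos(np.radians(27)),.014,-27)
E
```

```text
time_s: 7.28
tool_pos: [0.5792, 0.074, 0.0146]
tcp_rot: [[0.891, -0.454, 0.001], [-0.454, -0.891, -0.0], [0.001, -0.0, -1.0]]
wrist_force: [-0.1, 0.2, -0.6]
opening: 0.0152
grip_force: 0.0
clip [0.6149 0.0596] -26.97 [0.008  0.0201] 0.018
t 7.4333 pos [0.5782 0.0746 0.0146] yaw -26.97 tilt [-1.e-04  0.e+00 -1.e+00] F [ 0.3 -0.2 -0.5] -> rows [ 0.0722 -0.0173  0.0015] turn 0.0002
```

View pics/w4.png

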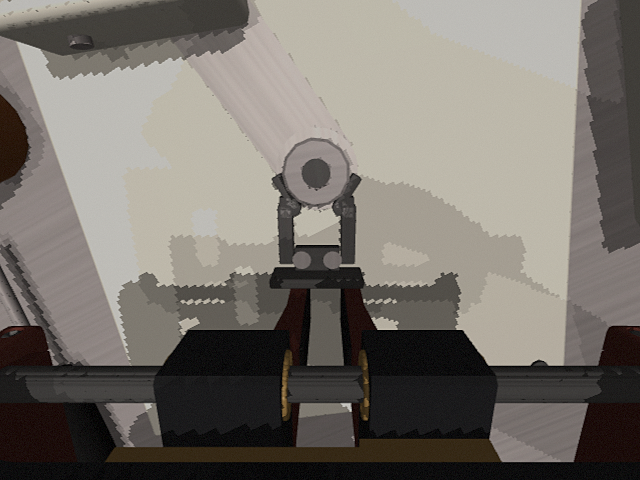

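The clip is centred on the stud: the head is at (316,172) and the jaws at (278–360, 185–210). About 28 mm remains, so I push through the snap in small steps.

```bash
python3 -m pendant '[[[0.008,0,0,0],[0.016,0,0,0],[0.023,0,0,0],[0.03,0,0,0],[0.037,0,0,0],[0.044,0,0,0],[0.051,0,0,0],[0.058,0,0,0],[0.064,0,0,0],[0.068,0,0,0],[0.071,0,0,0],[0.071,0,0,0]]]'
python3 - <<'E'
from fit import *
from go import *
go(.6,.06,.014,-27)
p=snapshot('wrist');cv2.imwrite('pics/w5.png',p['color'][:,:,::-1])
V=views('clip',(.64,.047,.012),['wrist'])
q,e=fit(lambda q:fclip([*q,.008,.020]),[.64,.047,-.47],[.006,.006,.1],V);print('clip',q[:2].round(4),np.degrees(q[2]).round(2),round(e,3))
E
```

```text
time_s: 8.43
tool_pos: [0.6033, 0.0617, 0.0145]
tcp_rot: [[0.891, -0.454, -0.001], [-0.454, -0.891, -0.0], [-0.001, 0.0, -1.0]]
wrist_force: [-3.2, 0.3, 1.2]
opening: 0.015
grip_force: 1.6
t 8.4333 pos [0.6033 0.0617 0.0145] yaw -26.97 tilt [-9.e-04 -0.e+00 -1.e+00] F [-3.2  0.3  1.2] -> rows [-0.0054  0.0075  0.0014] turn 0.0002
clip [0.6392 0.0469] -26.3 0.021
```

View pics/w5.png

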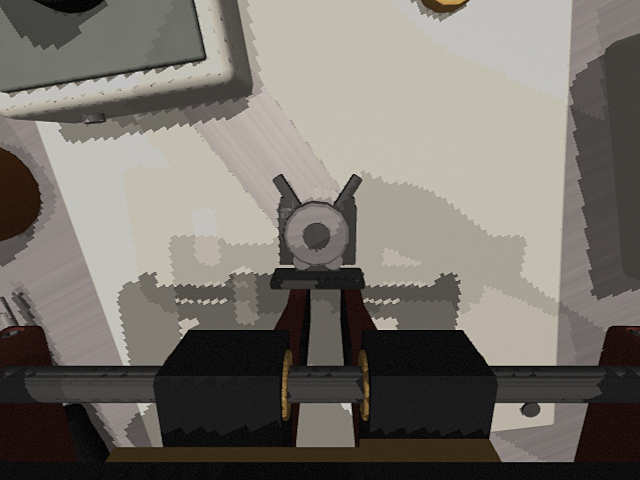

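The clip now sits round the stud: the head is at (317,233) and the jaw tips at (280–357, 180), with their spread back to normal. I push a little further to feel the stop.

```bash
python3 -m pendant '[[[0.002,0,0,0],[0.004,0,0,0],[0.006,0,0,0],[0.006,0,0,0]]]'
```

```text
time_s: 8.92
tool_pos: [0.6035, 0.0616, 0.0145]
tcp_rot: [[0.892, -0.453, -0.004], [-0.453, -0.892, 0.0], [-0.004, 0.002, -1.0]]
wrist_force: [-10.3, 3.2, 8.0]
opening: 0.015
grip_force: 5.2
```

A further 2.4 mm commanded moved the tool only 0.2 mm, while the force rose to about 11 N. The clip is against its stop, so I back off, lift and check.

```bash
python3 -m pendant '[[[-0.01,0,0,0],[-0.03,0,0,0],[-0.06,0,0,0],[-0.1,0,-0.02,0],[-0.12,0,-0.08,0],[-0.12,0,-0.16,0],[-0.12,0,-0.24,0],[-0.12,0,-0.3,0],[-0.12,0,-0.32,0],[-0.12,0,-0.32,0],[-0.12,0,-0.32,0]]]'
python3 - <<'E'
from fit import *
from go import *
go(.6,.06,.014,-27)
ims=[]
for c in ['wrist','scene']:
    p=snapshot(c);W=p['world_to_cam'];q=W@[.64,.047,.012,1];u,v=int(p['fx']*q[0]/q[2]+p['cx']),int(p['fy']*q[1]/q[2]+p['cy'])
    y0,x0=max(v-50,0),max(u-50,0);ims.append(cv2.resize(p['color'][y0:y0+100,x0:x0+100,::-1],(400,400),interpolation=cv2.INTER_CUBIC))
    V=views('clip',(.64,.047,.012),[c])
    if V:
        q,e=fit(lambda q:fclip([*q,.020]),[.64,.047,-.47,.008],[.006,.006,.1,.003],V);print(c,'clip',q[:2].round(4),np.degrees(q[2]).round(2),q[3].round(4),round(e,3))
    for t in ['stud','nut','vial','tipbox','driver']: print(t,[np.round(d['location'],3).tolist() for d in pinpoint(c,t)][:1])
cv2.imwrite('pics/end.png',np.hstack(ims))
E
```

```text
time_s: 9.83
tool_pos: [0.563, 0.082, 0.1422]
tcp_rot: [[0.891, -0.454, 0.001], [-0.454, -0.891, -0.0], [0.001, 0.0, -1.0]]
wrist_force: [0.4, 0.8, 0.4]
opening: 0.0149
grip_force: 0.0
t 9.8333 pos [0.563  0.082  0.1422] yaw -26.99 tilt [ 7.e-04 -5.e-04 -1.e+00] F [0.4 0.8 0.4] -> rows [0.1072 0.007  0.3207] turn 0.0
wrist clip [0.6383 0.0471] -26.79 0.0104 0.026
stud [[0.633, 0.053, 0.012]]
nut []
vial [[0.73, 0.182, -0.001]]
tipbox [[0.588, -0.132, 0.002]]
driver [[0.605, 0.23, -0.0]]
scene clip [0.6401 0.0463] -27.07 0.0087 0.039
stud [[0.639, 0.05, 0.008]]
nut [[0.708, -0.044, 0.008]]
vial [[0.723, 0.186, -0.001]]
tipbox []
driver [[0.605, 0.23, 0.001]]
```

View pics/end.png

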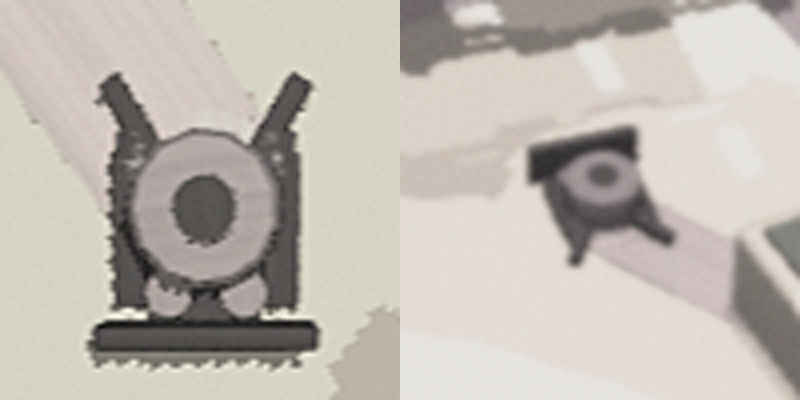

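The final crops show the clip flat under the head, which is at (205,205) in the left crop. Both jaws are closed past the stud with their tips at (108,85) and (300,85), and the gripper is clear. The other things are where they were.

```bash
python3 -c "
from station import *
print(finish_job())"
```

```text
the job is handed in; nothing more can be done
None
```

The clip is snapped home on the stud, lying flat under its head with both jaws closed; the gripper is clear, nothing else was moved, and the job was handed in at about 10 s (no verdict was returned).

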